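# Line up the clamp-top jars by height

### The arm

A 6-joint arm with a two-finger parallel gripper is mounted at the origin on the work surface. World frame = base frame: x ahead of the robot, y to its left, z up, the work surface at z = 0. Lengths are in m, angles in rad, forces in N, time in s.
With the tool pointing down it reaches from about 0.4 to 0.825 m from the base axis. Payload 7 kg.
Tool frame: the origin (TCP) lies on the centre line of the jaws, within the pads' length; the fingertips stand 22 mm ahead of it and the grasp point (between the pads) lies 3 mm ahead of it; z points along the fingers, y is the line along which they close (so a half turn about z gives the same grasp; the last joint's range is limited). The gripper opens to 88 mm and grips with 3 to 60 N. Pads are 19 mm wide; open, the fingers measure 130 mm over their backs; the gripper's body (78 mm by 193 mm) begins 47 mm behind the grasp point.
Start: joints at [-0.946, 0.359, 0.012, 0, -1.224, -0.288], TCP at [0.223, -0.637, 0.249] pointing down, gripper open.
Joint ranges: [-3.07, 3.07], [-1.43, 2.12], [-1.02, 1.25], [-3.03, 1.67], [-3.05, -0], [-3.03, 3.03]. Speed limits (rad/s): [2.39, 2.39, 3.01, 3.14, 3.14, 3.14].

### API

Orientations are given as [roll, pitch, yaw] about the fixed x, y, z axes, in that order (R = Rz(yaw) Ry(pitch) Rx(roll)).
In Python, from station import monitor, viewer, order gives the robot as it stands. The module is installed in compiled form; this text tells all that it offers.
- The arm moves only by the tool servo_tool, never from a script. Its argument "targets" is a list of rows, each an object with "angular": the turn, a rotation vector about the tool's x, y, z in degrees, a list of three; "xyz": the shift along the tool's x, y, z in cm, a list of three; "claw": the finger opening in cm, from 0 to 8.76. A call has 1 to 20 rows; each row shifts and turns the commanded pose from where the row before left it, along the tool's axes as they then stand; what a row does not reach is not made up. A row lasts 1/10 s, in which the tool goes at most 50 mm and 8.59 degrees, less where a joint would pass 70% of its speed; a pose out of reach is approached as far as the arm can. A call is refused whole if a number of a shift passes 5 or a number of a turn 8.59, either way. A call with a gripper value outside its range is refused whole. The fingers move at their own pace and stop on an object; "force" is the grip in N (left out, the last holds). Time passes only in rows, so rows that do not move let the fingers close. It gives the time, the measured TCP pose, the force, the opening and the grip force at its end, in the units of the state.
- monitor.get_state(): the state, without advancing time (a new reading comes with each control period).
- viewer.grab_frame(name): name is "scene" or "top" or "wrist"; returns a dict with "color" (420x560x3 uint8, blue, green, red), "fovy" (degrees; the focal length in pixels is half the picture's height over the tangent of half this angle, whatever the lens; pixels are square), "cx", "cy" (the principal point, pixels), "k1" (the pictures are not rectified: a ray, as slopes to the right and down, at radius r is drawn at 1 + k1 r^2 times it, then the intrinsics apply), "R" (3x3) and "t" (3): a world point X has camera coordinates R X + t. Camera axes: x right, y down, z forward; pixel columns grow to the right and rows downward; lengths in m; the calibration is good to about 2 mm. A picture is of the moment at which its call begins. There is no depth.
- order.job_done(): hands the job in; it is judged then, once.
The state is a dict: "t": time; "q": joint angles; "qd": joint speeds; "joint_efforts": joint torques, N m; "eef_pos": TCP position; "ee_rot": TCP orientation; "force": force on the tool from outside, world axes, zero at the start; "moment": the same for the moment, N m; "width": finger opening in m; "gripper_force": force on a finger pad.
Only numpy, scipy, OpenCV 4.12 (cv2) and the standard library are available. Lean on these libraries where they do the work, as an engineer would, in place of code of your own. Each camera call takes 0.05 s, during which the arm holds its last target. There are 200 camera calls.

### The job

Stand the four clamp-top glass jars on the row of four cork coasters, one centred on each, in order of height: the tallest at the colander's end of the row and each next one shorter, down to the shortest at the ice cube tray's end. Keep the jars upright and set them down gently, and leave the colander and the ice cube tray where they are.

Things in the scene. Friction and masses are not known exactly. Their poses are not given: they have to be found in the camera images.
- jar_154: The tallest of four clear glass jars with white clamp-top lids: 154 mm high, loose, about 260 g. Round glass 56 mm across up to 20 mm below the top; 52 mm lid. Origin: centre of its underside, z up. Steel clamp stands out 5 mm at +y, hinge 3 mm at -y (in the top 45 mm, 27 mm wide), so grip it across its x axis, where the glass is bare. Starts upright on the shelf top (z = 0), yaw within 0.5 rad of 0.
- jar_124: The second tallest of four clear glass jars with white clamp-top lids: 124 mm high, loose, about 220 g. Round glass 56 mm across up to 20 mm below the top; 52 mm lid. Origin: centre of its underside, z up. Steel clamp stands out 5 mm at +y, hinge 3 mm at -y (in the top 45 mm, 27 mm wide), so grip it across its x axis, where the glass is bare. Starts upright on the shelf top (z = 0), yaw within 0.5 rad of 0.
- jar_94: The second shortest of four clear glass jars with white clamp-top lids: 94 mm high, loose, about 180 g. Round glass 56 mm across up to 20 mm below the top; 52 mm lid. Origin: centre of its underside, z up. Steel clamp stands out 5 mm at +y, hinge 3 mm at -y (in the top 45 mm, 27 mm wide), so grip it across its x axis, where the glass is bare. Starts upright on the shelf top (z = 0), yaw within 0.5 rad of 0.
- jar_64: The shortest of four clear glass jars with white clamp-top lids: 64 mm high, loose, about 140 g. Round glass 56 mm across up to 20 mm below the top; 52 mm lid. Origin: centre of its underside, z up. Steel clamp stands out 5 mm at +y, hinge 3 mm at -y (in the top 45 mm, 27 mm wide), so grip it across its x axis, where the glass is bare. Starts upright on the shelf top (z = 0), yaw within 0.5 rad of 0.
- coaster_a: One of four alike round cork coasters, 76 mm diameter, 6 mm thick, fixed to the shelf top. Origin: centre of its underside (the cork's top is 6 mm above it). The four stand in one straight row, about 100 mm from centre to centre; which letter stands where in the row changes from start to start.
- coaster_b: One of four alike round cork coasters, 76 mm diameter, 6 mm thick, fixed to the shelf top. Origin: centre of its underside (the cork's top is 6 mm above it). The four stand in one straight row, about 100 mm from centre to centre; which letter stands where in the row changes from start to start.
- coaster_c: One of four alike round cork coasters, 76 mm diameter, 6 mm thick, fixed to the shelf top. Origin: centre of its underside (the cork's top is 6 mm above it). The four stand in one straight row, about 100 mm from centre to centre; which letter stands where in the row changes from start to start.
- coaster_d: One of four alike round cork coasters, 76 mm diameter, 6 mm thick, fixed to the shelf top. Origin: centre of its underside (the cork's top is 6 mm above it). The four stand in one straight row, about 100 mm from centre to centre; which letter stands where in the row changes from start to start.
- colander: Stainless steel colander, 166 mm across the rim, 88 mm high, two wire handles reaching 101 mm from its centre; loose. Origin: centre of its underside. It stands at one end of the coaster row, its centre about 175 mm on from the end coaster's and some 45 mm farther from the robot than the row's line; which end changes.
- ice_tray: Low stainless ice cube tray with dividers, 192 x 117 mm, 32 mm high, its long side across the row; loose. Origin: centre of its underside. It stands at the other end of the coaster row, its centre likewise about 175 mm on and 45 mm farther from the robot.
Mind the look-alikes: they are no part of the job. What is shaped like the coaster_c but blue is not meant.

How it is judged:
At the end, for the whole second after the job is handed in: Each jar stands upright (within 4.5 degrees) and at rest on the cork of its own coaster, its centre within 12 mm of the coaster's: the tallest on the coaster nearest the colander, then the second tallest, the second shortest, and the shortest on the coaster nearest the ice cube tray (horizontal distance between jar_154 and colander below 0.225 m and (horizontal distance between jar_154 and coaster_a below 0.012 m or horizontal distance between jar_154 and coaster_b below 0.012 m or horizontal distance between jar_154 and coaster_c below 0.012 m or horizontal distance between jar_154 and coaster_d below 0.012 m) and height (world z) of jar_154 between 0.003 and 0.01 m and angle between each of jar_154, jar_124, jar_94, jar_64's own z axis and vertical below 0.08 rad and linear speed of each of jar_154, jar_124, jar_94, jar_64 below 0.02 m/s and angular speed of each of jar_154, jar_124, jar_94, jar_64 below 0.2 rad/s and horizontal distance between jar_124 and colander between 0.225 and 0.325 m and (horizontal distance between jar_124 and coaster_a below 0.012 m or horizontal distance between jar_124 and coaster_b below 0.012 m or horizontal distance between jar_124 and coaster_c below 0.012 m or horizontal distance between jar_124 and coaster_d below 0.012 m) and height (world z) of jar_124 between 0.003 and 0.01 m and horizontal distance between jar_94 and colander between 0.325 and 0.425 m and (horizontal distance between jar_94 and coaster_a below 0.012 m or horizontal distance between jar_94 and coaster_b below 0.012 m or horizontal distance between jar_94 and coaster_c below 0.012 m or horizontal distance between jar_94 and coaster_d below 0.012 m) and height (world z) of jar_94 between 0.003 and 0.01 m and horizontal distance between jar_64 and colander above 0.425 m and (horizontal distance between jar_64 and coaster_a below 0.012 m or horizontal distance between jar_64 and coaster_b below 0.012 m or horizontal distance between jar_64 and coaster_c below 0.012 m or horizontal distance between jar_64 and coaster_d below 0.012 m) and height (world z) of jar_64 between 0.003 and 0.01 m); the robot touches nothing.
It fails at once if the colander is pushed more than 20 mm out of its place (distance of colander from where it was at the start of the episode above 0.02 m).
It fails at once if the ice cube tray is pushed more than 20 mm out of its place (distance of ice_tray from where it was at the start of the episode above 0.02 m).
It fails at once if a jar is tipped by more than 35 degrees (angle between any of jar_154, jar_124, jar_94, jar_64's own z axis and vertical above 0.61 rad).
It fails at once if a jar is dropped or slammed on a coaster (over 60 N) (contact force between any of coaster_a, coaster_b, coaster_c, coaster_d and anything else above 60 N).
It also fails if it takes over 109 s, if anything falls off the work surface, if the arm or the gripper's body presses on something with over 40 N, if the wrist force passes 120 N, or if a joint passes its speed limit or range.

## Working session

There is one attempt and no reset: what is moved stays moved. The work goes in short steps, Python scripts to look and compute and a tool call to move; the robot and the scene stay as the last step left them, time stands still between calls to the robot, and variables do not carry over. Pictures are saved under pics/ and viewed, at most 14 in all, crops included, and the job is handed in when it is done.

Besides the shell and the picture viewer there is one more tool, called after ">>>" by a JSON object that holds its "op" and its "data", one argument or row to a line. servo_tool: Moves the arm, as the interface text tells. Its arguments: {"type":"object","properties":{"targets":{"type":"array"},"force":{"type":"number"}},"required":["targets"]}

```bash
mkdir -p pics; cat > h.py <<'E'
import numpy as np,cv2
from station import monitor,viewer,order
def grab(n,save=None):
    f=viewer.grab_frame(n)
    if save: cv2.imwrite('pics/'+save,f['color'])
    return f
def K(f):
    h=f['color'].shape[0]; F=h/2/np.tan(np.radians(f['fovy'])/2)
    return np.array([[F,0,f['cx']],[0,F,f['cy']],[0,0,1.]]),np.array([f['k1'],0,0,0.])
def px2w(f,uv,z):
    k,d=K(f); p=cv2.undistortPoints(np.array(uv,float).reshape(-1,1,2),k,d).reshape(-1,2)
    R=np.array(f['R']);t=np.array(f['t']); c=-R.T@t
    r=np.c_[p,np.ones(len(p))]@R
    return c+r*((z-c[2])/r[:,2])[:,None]
def w2px(f,X):
    k,d=K(f); return cv2.projectPoints(np.array(X,float).reshape(-1,3),cv2.Rodrigues(np.array(f['R']))[0],np.array(f['t']),k,d)[0].reshape(-1,2)
E
python3 - <<'E'
from h import *
print(monitor.get_state())
for n in('scene','top'):
    f=grab(n,n+'0.png'); print(n,f['fovy'],f['k1'],-np.array(f['R']).T@f['t'])
E
```

```text
{'t': 0.0, 'q': array([-9.45916245e-01,  3.59357813e-01,  1.10794041e-02, -3.38798302e-04,
       -1.22410519e+00, -2.88119376e-01]), 'qd': array([-0.0018958 ,  0.00071061, -0.00063312,  0.00094383, -0.00064178,
        0.00039269]), 'joint_efforts': array([ 6.44206175e-04, -5.82722890e+01,  2.93045729e+01,  6.99727133e+00,
        6.83208142e-03, -1.44741675e-04]), 'eef_pos': array([ 0.22288195, -0.63666873,  0.24765245]), 'ee_rot': array([ 3.1399803e+00, -1.4569774e-04, -2.8049472e+00]), 'force': array([-0.26207902,  0.37657272, -0.04051652]), 'moment': array([ 0.02456264,  0.02586924, -0.02738869]), 'gripper_force': 0.0, 'width': 0.08801484072724151}
scene 50.18563155258469 -0.0004178050966017679 [ 1.21182501 -0.25818424  0.80874799]
top 55.947810630656335 -0.06421706165207929 [0.49570296 0.0310146  0.99904118]
```

View pics/top0.png

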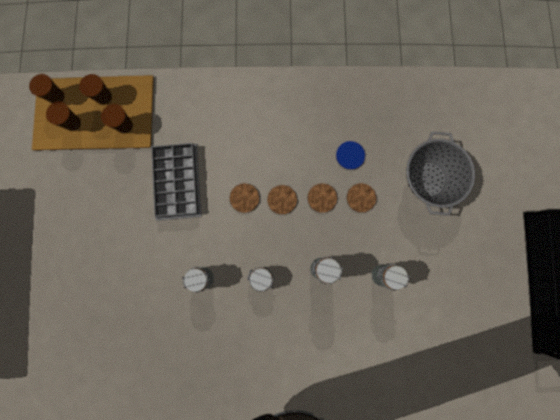

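View pics/scene0.png

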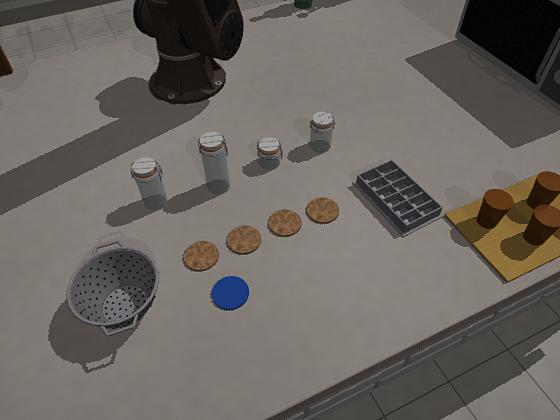

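Top view: lids at about (195,280), (261,279), (328,271), (397,278); coasters at (245,198), (283,200), (322,198), (361,197); tray at left (175,180), colander at right (440,173), a blue decoy at (351,155). From the scene view, the jars by rising y (right to left in the top view) are 124, 154, 64, 94.

```bash
python3 - <<'E'
from h import *
f=grab('top'); im=f['color']; hsv=cv2.cvtColor(im,cv2.COLOR_BGR2HSV)
print(monitor.get_state()['t'])
m=cv2.inRange(hsv,(5,90,60),(20,255,255)); m=cv2.morphologyEx(m,cv2.MORPH_CLOSE,np.ones((7,7)))
for c in cv2.findContours(m,0,2)[0]:
    if 500<cv2.contourArea(c)<1500:
        (u,v),r=cv2.minEnclosingCircle(c); M=cv2.moments(c); p=(M['m10']/M['m00'],M['m01']/M['m00'])
        print('coaster',np.round(p,1),round(r,1),px2w(f,[p],.006).round(4))
for h,(u,v) in {154:(328,271),124:(397,278),94:(195,280),64:(261,279)}.items():
    g=cv2.cvtColor(im,cv2.COLOR_BGR2GRAY)[v-20:v+20,u-20:u+20]
    mm=cv2.inRange(g,165,255); mm=cv2.morphologyEx(mm,cv2.MORPH_CLOSE,np.ones((5,5)))
    c=max(cv2.findContours(mm,0,2)[0],key=cv2.contourArea); M=cv2.moments(cv2.convexHull(c)); p=(M['m10']/M['m00']+u-20,M['m01']/M['m00']+v-20)
    x,y,w,hh=cv2.boundingRect(c)
    d=px2w(f,[(p[0]-w/2,p[1]),(p[0]+w/2,p[1])],h/1000)
    print(h,np.round(p,1),w,hh,px2w(f,[p],h/1000).round(4),'dia',abs(d[1]-d[0])[1].round(4))
tiles=[cv2.resize(im[v-22:v+22,u-22:u+22],(400,300) if 0 else (300,300),interpolation=cv2.INTER_CUBIC) for u,v in((195,280),(261,279),(328,271),(397,278))]
cv2.imwrite('pics/lids.png',np.vstack([np.hstack(tiles[:2]),np.hstack(tiles[2:])]))
for n,p in(('tray',(175,180)),('col rim',(440,173))): print(n,px2w(f,[p],.03 if n=='tray' else .088).round(3))
E
```

```text
0.15
coaster [281.8 199.3] 14.9 [[0.6387 0.0195 0.006 ]]
coaster [322.  197.6] 14.7 [[ 0.6417 -0.0827  0.006 ]]
coaster [361.  197.4] 14.7 [[ 0.6409 -0.1826  0.006 ]]
coaster [244.1 197.6] 14.9 [[0.6443 0.115  0.006 ]]Traceback (most recent call last):
  File "<stdin>", line 12, in <module>
ValueError: max() iterable argument is empty
```

```bash
python3 - <<'E'
from h import *
f=grab('top'); im=f['color']; hsv=cv2.cvtColor(im,cv2.COLOR_BGR2HSV)
for h,(u,v) in {154:(328,271),124:(397,278),94:(195,280),64:(261,279)}.items():
    g=cv2.cvtColor(im,cv2.COLOR_BGR2GRAY)[v-20:v+20,u-20:u+20]
    mm=cv2.inRange(g,int(g.max())-45,255); mm=cv2.morphologyEx(mm,cv2.MORPH_CLOSE,np.ones((5,5)))
    c=max(cv2.findContours(mm,0,2)[0],key=cv2.contourArea); M=cv2.moments(cv2.convexHull(c)); p=(M['m10']/M['m00']+u-20,M['m01']/M['m00']+v-20)
    x,y,w,hh=cv2.boundingRect(c)
    d=px2w(f,[(p[0]-w/2,p[1]),(p[0]+w/2,p[1])],h/1000)
    print(h,g.max(),np.median(g),np.round(p,1),w,hh,px2w(f,[p],h/1000).round(4),'dia',abs(d[1]-d[0])[1].round(4))
m=cv2.inRange(hsv,(3,70,30),(22,255,255)); m=cv2.morphologyEx(m,cv2.MORPH_CLOSE,np.ones((9,9)))
for c in cv2.findContours(m,0,2)[0]:
    if 500<cv2.contourArea(c)<1500:
        (u,v),r=cv2.minEnclosingCircle(c); print('coaster circ',r,px2w(f,[(u,v)],.006).round(4))
tiles=[cv2.resize(im[v-22:v+22,u-22:u+22],(300,300),interpolation=cv2.INTER_CUBIC) for u,v in((195,280),(261,279),(328,271),(397,278))]
cv2.imwrite('pics/lids.png',np.vstack([np.hstack(tiles[:2]),np.hstack(tiles[2:])]))
for n,p in(('tray',(175,180)),('col rim',(440,173))): print(n,px2w(f,[p],.03 if n=='tray' else .088).round(3))
E
```

```text
154 165 115.0 [329.6 268.1] 40 40 [[ 0.4686 -0.0779  0.154 ]] dia 0.0851
124 163 116.0 [399.5 276.2] 40 40 [[ 0.4468 -0.2364  0.124 ]] dia 0.0896
94 165 120.0 [191. 277.] 40 40 [[0.4512 0.2289 0.094 ]] dia 0.091
64 165 118.0 [257.  275.2] 40 40 [[0.452  0.0809 0.064 ]] dia 0.0935
coaster circ 34.558021545410156 [[ 0.6425 -0.1327  0.006 ]]
coaster circ 34.033172607421875 [[0.6413 0.0671 0.006 ]]
tray [[0.688 0.286 0.03 ]]
col rim [[ 0.685 -0.358  0.088]]
```

View pics/lids.png

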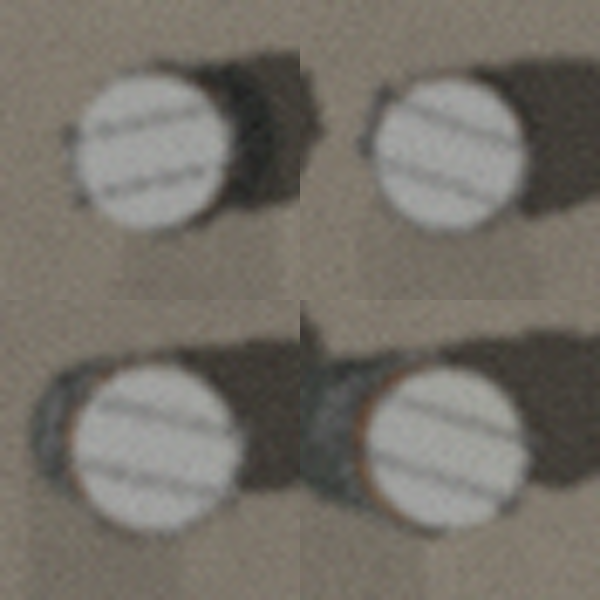

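The lids show wire pairs along each jar's y axis: yaw ≈ +11° (jar 94), −19° (64), −15° (154), −18° (124). My lid threshold was too loose, so I'm tightening it.

```bash
python3 - <<'E'
from h import *
f=grab('top'); im=f['color']
b=cv2.GaussianBlur(cv2.cvtColor(im,cv2.COLOR_BGR2GRAY),(0,0),1)
for h,(u,v) in {154:(328,271),124:(397,278),94:(195,280),64:(261,279)}.items():
    mm=cv2.inRange(b[v-20:v+20,u-20:u+20],138,255); mm=cv2.morphologyEx(mm,cv2.MORPH_CLOSE,np.ones((5,5)))
    c=max(cv2.findContours(mm,0,2)[0],key=cv2.contourArea); (x,y),r=cv2.minEnclosingCircle(c)
    p=[x+u-20,y+v-20]; d=px2w(f,[(p[0]-r,p[1]),(p[0]+r,p[1])],h/1000)
    print(h,np.round(p,1),px2w(f,[p],h/1000).round(4),'dia',np.linalg.norm(d[1]-d[0]).round(4))
E
```

```text
154 [328.  270.5] [[ 0.4635 -0.0745  0.154 ]] dia 0.0478
124 [396.6 277.6] [[ 0.4438 -0.2298  0.124 ]] dia 0.0503
94 [194. 280.] [[0.4445 0.222  0.094 ]] dia 0.049
64 [260.1 279.3] [[0.4423 0.0736 0.064 ]] dia 0.0471
```

>>> {"op": "servo_tool", "data": {
  "targets": [
    {"angular": [0,0,-7.86],"xyz": [0,0,-0.8],"claw": 8.76},
    {"angular": [0,0,-7.86],"xyz": [0,0,-0.8],"claw": 8.76},
    {"angular": [0,0,-7.86],"xyz": [0,0,-0.8],"claw": 8.76},
    {"angular": [0,0,-7.86],"xyz": [0,0,-0.8],"claw": 8.76},
    {"angular": [0,0,-7.86],"xyz": [0,0,-0.8],"claw": 8.76},
    {"angular": [0,0,-7.86],"xyz": [0,0,-0.8],"claw": 8.76},
    {"angular": [0,0,-7.86],"xyz": [0,0,-0.8],"claw": 8.76},
    {"angular": [0,0,-7.86],"xyz": [0,0,-0.8],"claw": 8.76},
    {"angular": [0,0,-7.86],"xyz": [0,0,-0.8],"claw": 8.76},
    {"angular": [0,0,0],"xyz": [0,0,0],"claw": 8.76}
  ]
}}

```text
t: 1.25
eef_pos: [0.2232, -0.6374, 0.3217]
ee_rot: [-3.141, -0.002, -1.568]
force: [-0.6, -0.4, 0.7]
width: 0.0877
gripper_force: 0.0
```

>>> {"op": "servo_tool", "data": {
  "targets": [
    {"angular": [0,0,0],"xyz": [-3.74,-1.6,0],"claw": 8.76},
    {"angular": [0,0,0],"xyz": [-3.74,-1.6,0],"claw": 8.76},
    {"angular": [0,0,0],"xyz": [-3.74,-1.6,0],"claw": 8.76},
    {"angular": [0,0,0],"xyz": [-3.74,-1.6,0],"claw": 8.76},
    {"angular": [0,0,0],"xyz": [-3.74,-1.6,0],"claw": 8.76},
    {"angular": [0,0,0],"xyz": [-3.74,-1.6,0],"claw": 8.76},
    {"angular": [0,0,0],"xyz": [-3.74,-1.6,0],"claw": 8.76},
    {"angular": [0,0,0],"xyz": [-3.74,-1.6,0],"claw": 8.76},
    {"angular": [0,0,0],"xyz": [-3.74,-1.6,0],"claw": 8.76},
    {"angular": [0,0,0],"xyz": [-3.74,-1.6,0],"claw": 8.76},
    {"angular": [0,0,0],"xyz": [-3.74,-1.6,0],"claw": 8.76},
    {"angular": [0,0,0],"xyz": [-3.74,-1.6,0],"claw": 8.76},
    {"angular": [0,0,0],"xyz": [-3.74,-1.6,0],"claw": 8.76},
    {"angular": [0,0,0],"xyz": [-3.74,-1.6,0],"claw": 8.76},
    {"angular": [0,0,0],"xyz": [-3.74,-1.6,0],"claw": 8.76},
    {"angular": [0,0,0],"xyz": [0,0,0],"claw": 8.76},
    {"angular": [0,0,0],"xyz": [0,0,0],"claw": 8.76}
  ]
}}

```text
t: 2.95
eef_pos: [0.4626, -0.0751, 0.32]
ee_rot: [3.141, -0.0, -1.571]
force: [-0.2, -1.2, 0.7]
width: 0.0874
gripper_force: 0.0
```

```bash
python3 - <<'E'
from h import *
f=grab('wrist','w1.png'); print(f['fovy'],-np.array(f['R']).T@f['t'],w2px(f,[[.4635,-.0755,.154],[.641,-.183,.006],[.641,-.083,.006]]).round(0))
E
```

```text
66.94328885029721 [ 0.46306415 -0.14777516  0.45724611] [[275. 195.]
 [143.  91.]
 [151. 166.]]
```

View pics/w1.png

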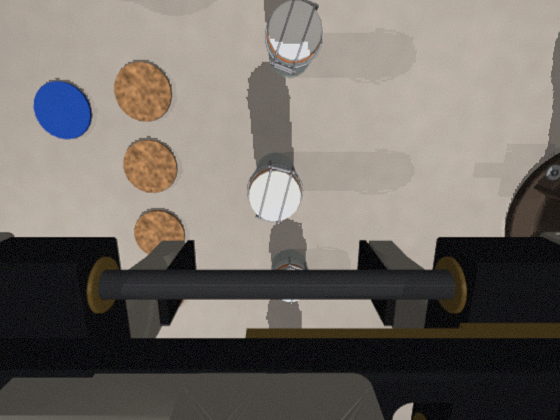

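The wrist view shows jar 154's lid centred at (275,194), jar 124 at (293,35), and coasters at (143,91), (150,165), (160,233). All of these match the predictions.

```bash
cat >> h.py <<'E'
def coasters(f):
    hsv=cv2.cvtColor(f['color'],cv2.COLOR_BGR2HSV)
    m=cv2.inRange(hsv,(3,85,40),(22,255,255)); m=cv2.morphologyEx(m,cv2.MORPH_CLOSE,np.ones((5,5)))
    for c in cv2.findContours(m,0,2)[0]:
        if cv2.contourArea(c)>400:
            w=px2w(f,c.reshape(-1,2),.006)[:,:2].astype(np.float32); (x,y),r=cv2.minEnclosingCircle(w); print('coaster',round(x,4),round(y,4),'r',round(r,4))
def lid(f,u,v,h,n=40,th=165):
    b=cv2.GaussianBlur(cv2.cvtColor(f['color'],cv2.COLOR_BGR2GRAY),(0,0),1)[v-n:v+n,u-n:u+n]
    m=cv2.morphologyEx(cv2.inRange(b,th,255),cv2.MORPH_CLOSE,np.ones((7,7)))
    c=max(cv2.findContours(m,0,2)[0],key=cv2.contourArea).reshape(-1,2)+[u-n,v-n]
    (x,y),r=cv2.minEnclosingCircle(px2w(f,c,h)[:,:2].astype(np.float32)); print('lid',round(x,4),round(y,4),'r',round(r,4))
E
python3 - <<'E'
from h import *
f=grab('wrist'); coasters(f); lid(f,275,194,.154); coasters(grab('top'))
E
```

```text
coaster 0.2524 0.2026 r 0.2608
coaster 0.1861 0.1077 r 0.0521
coaster 0.7393 0.1053 r 0.0527
coaster 0.6393 0.0202 r 0.0382
coaster 0.6423 -0.0821 r 0.0381
coaster 0.6415 -0.1824 r 0.038
lid 0.4642 -0.0749 r 0.0556
coaster 0.2308 0.3157 r 0.2396
coaster 0.352 -0.2243 r 0.3329
coaster 0.6393 0.0196 r 0.0376
coaster 0.6415 -0.083 r 0.0378
coaster 0.6446 0.1147 r 0.0378
coaster 0.6411 -0.1828 r 0.0376
coaster 0.8809 0.5272 r 0.1945
```

>>> {"op": "servo_tool", "data": {
  "targets": [
    {"angular": [0,0,7.5],"xyz": [0,0,1],"claw": 8.76},
    {"angular": [0,0,7.5],"xyz": [0,0,2],"claw": 8.76},
    {"angular": [0,0,0],"xyz": [0,0,4],"claw": 8.76},
    {"angular": [0,0,0],"xyz": [0,0,4],"claw": 8.76},
    {"angular": [0,0,0],"xyz": [0,0,4],"claw": 8.76},
    {"angular": [0,0,0],"xyz": [0,0,3],"claw": 8.76},
    {"angular": [0,0,0],"xyz": [0,0,2],"claw": 8.76},
    {"angular": [0,0,0],"xyz": [0,0,0],"claw": 8.76},
    {"angular": [0,0,0],"xyz": [0,0,0],"claw": 4.5},
    {"angular": [0,0,0],"xyz": [0,0,0],"claw": 4.5},
    {"angular": [0,0,0],"xyz": [0,0,0],"claw": 4.5},
    {"angular": [0,0,0],"xyz": [0,0,0],"claw": 4.5},
    {"angular": [0,0,0],"xyz": [0,0,0],"claw": 4.5},
    {"angular": [0,0,0],"xyz": [0,0,0],"claw": 4.5}
  ],
  "force": 20
}}

```text
t: 4.5
eef_pos: [0.4633, -0.0758, 0.1213]
ee_rot: [-3.14, 0.0, -1.832]
force: [1.2, -0.2, 4.7]
width: 0.0558
gripper_force: 20.0
```

>>> {"op": "servo_tool", "data": {
  "targets": [
    {"angular": [0,0,0],"xyz": [0,0,-1],"claw": 4.5},
    {"angular": [0,0,0],"xyz": [0,0,-2],"claw": 4.5},
    {"angular": [0,0,0],"xyz": [0,0,-1],"claw": 4.5},
    {"angular": [0,0,-5],"xyz": [0,0,0],"claw": 4.5},
    {"angular": [0,0,-5],"xyz": [0,0,0],"claw": 4.5},
    {"angular": [0,0,-5],"xyz": [0,0,0],"claw": 4.5},
    {"angular": [0,0,0],"xyz": [0,-1,0],"claw": 4.5},
    {"angular": [0,0,0],"xyz": [0,-2.5,0],"claw": 4.5},
    {"angular": [0,0,0],"xyz": [0,-3,0],"claw": 4.5},
    {"angular": [0,0,0],"xyz": [0,-3,0],"claw": 4.5},
    {"angular": [0,0,0],"xyz": [0,-3,0],"claw": 4.5},
    {"angular": [0,0,0],"xyz": [1,-2.5,0],"claw": 4.5},
    {"angular": [0,0,0],"xyz": [2,-1.5,0],"claw": 4.5},
    {"angular": [0,0,0],"xyz": [2.5,-1,0],"claw": 4.5},
    {"angular": [0,0,0],"xyz": [2.5,-0.3,0],"claw": 4.5},
    {"angular": [0,0,0],"xyz": [1.7,0,0],"claw": 4.5},
    {"angular": [0,0,0],"xyz": [0.98,0,0],"claw": 4.5},
    {"angular": [0,0,0],"xyz": [0,0,0],"claw": 4.5},
    {"angular": [0,0,0],"xyz": [0,0,0],"claw": 4.5}
  ]
}}

```text
t: 6.4
eef_pos: [0.6406, -0.1823, 0.1606]
ee_rot: [3.142, 0.0, -1.571]
force: [-0.6, -0.5, -3.0]
width: 0.0557
gripper_force: 20.0
```

```bash
python3 - <<'E'
from h import *
f=grab('wrist','w2.png'); s=monitor.get_state();print(s['eef_pos'],s['ee_rot'],s['force'])
E
```

```text
[ 0.6406636  -0.18194974  0.16070561] [-3.14144599e+00  1.96372505e-04 -1.57021487e+00] [-0.48882328  0.18296143 -2.17909384]
```

View pics/w2.png

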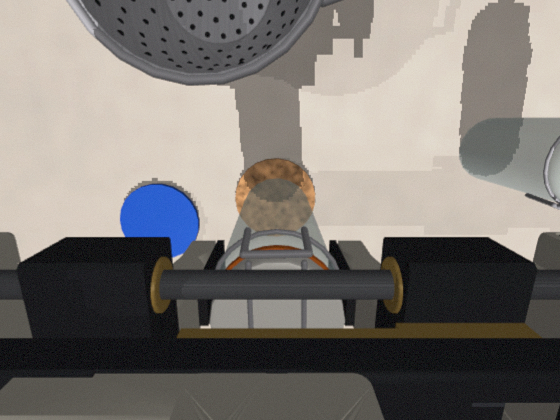

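Jar 154 hangs upright above its coaster, which shows at (275,195) below it. Lowering.

>>> {"op": "servo_tool", "data": {
  "targets": [
    {"angular": [0,0,0],"xyz": [0,0,0.8],"claw": 4.5},
    {"angular": [0,0,0],"xyz": [0,0,1.2],"claw": 4.5},
    {"angular": [0,0,0],"xyz": [0,0,0.7],"claw": 4.5},
    {"angular": [0,0,0],"xyz": [0,0,0.3],"claw": 4.5},
    {"angular": [0,0,0],"xyz": [0,0,0.2],"claw": 4.5},
    {"angular": [0,0,0],"xyz": [0,0,0.1],"claw": 4.5},
    {"angular": [0,0,0],"xyz": [0,0,0],"claw": 4.5},
    {"angular": [0,0,0],"xyz": [0,0,0],"claw": 4.5}
  ]
}}

```text
t: 7.25
eef_pos: [0.6409, -0.1827, 0.1279]
ee_rot: [-3.141, -0.0, -1.57]
force: [0.2, -0.4, -2.8]
width: 0.0558
gripper_force: 20.0
```

>>> {"op": "servo_tool", "data": {
  "targets": [
    {"angular": [0,0,0],"xyz": [0,0,0.1],"claw": 4.5},
    {"angular": [0,0,0],"xyz": [0,0,0.03],"claw": 4.5},
    {"angular": [0,0,0],"xyz": [0,0,0],"claw": 7},
    {"angular": [0,0,0],"xyz": [0,0,0],"claw": 8.76},
    {"angular": [0,0,0],"xyz": [0,0,0],"claw": 8.76},
    {"angular": [0,0,0],"xyz": [0,0,0],"claw": 8.76},
    {"angular": [0,0,0],"xyz": [0,0,-1],"claw": 8.76},
    {"angular": [0,0,0],"xyz": [0,0,-3],"claw": 8.76},
    {"angular": [0,0,0],"xyz": [0,0,-4],"claw": 8.76},
    {"angular": [0,0,0],"xyz": [0,0,-3],"claw": 8.76},
    {"angular": [0,0,0],"xyz": [0,0,-1],"claw": 8.76},
    {"angular": [0,0,0],"xyz": [0,0,0],"claw": 8.76}
  ]
}}

```text
t: 8.45
eef_pos: [0.6416, -0.1827, 0.2489]
ee_rot: [-3.137, -0.0, -1.57]
force: [0.1, 0.2, 0.4]
width: 0.0877
gripper_force: 0.0
```

>>> {"op": "servo_tool", "data": {
  "targets": [
    {"angular": [0,0,0],"xyz": [0.5,2,0],"claw": 8.76},
    {"angular": [0,0,0],"xyz": [0.8,3.5,0],"claw": 8.76},
    {"angular": [0,0,0],"xyz": [0.8,3.5,0],"claw": 8.76},
    {"angular": [0,0,0],"xyz": [0.8,3.5,0],"claw": 8.76},
    {"angular": [0,0,0],"xyz": [0.8,3.5,0],"claw": 8.76},
    {"angular": [0,0,0],"xyz": [0.7,2.5,0],"claw": 8.76},
    {"angular": [0,0,0],"xyz": [0.3,1.2,0],"claw": 8.76},
    {"angular": [0,0,0],"xyz": [0,0,0],"claw": 8.76},
    {"angular": [0,0,0],"xyz": [0,0,0],"claw": 8.76}
  ]
}}

```text
t: 9.35
eef_pos: [0.4442, -0.2297, 0.2459]
ee_rot: [3.141, 0.0, -1.57]
force: [-0.1, -1.4, 0.6]
width: 0.0875
gripper_force: 0.0
```

```bash
python3 - <<'E'
from h import *
f=grab('wrist','w3.png'); s=monitor.get_state();print(s['eef_pos'],s['ee_rot'],s['force'])
print(w2px(f,[[.444,-.230,.124],[.6413,-.1826,.160]]))
print(px2w(f,[(275,203)],.124))
t=grab('top','t3.png'); lid(t,*w2px(t,[[.6413,-.1826,.16]])[0].astype(int),.16,18,150)
E
```

```text
[ 0.44452778 -0.22961495  0.24585627] [ 3.14118127e+00  2.33472680e-05 -1.57004607e+00] [ 0.08691416 -0.60250313  0.32791345]
[[276.72345813 206.99480324]
 [ 22.80320333 278.37164327]]
[[ 0.44545526 -0.23350204  0.124     ]]
lid 0.6429 -0.1822 r 0.0268
```

View pics/w3.png

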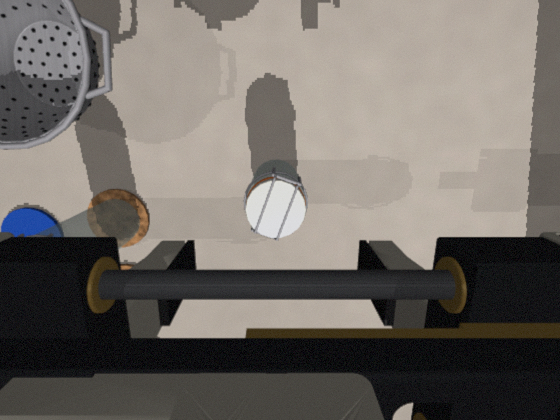

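Jar 124's lid sits at (276,208), on the prediction (277,207). Jar 154 is placed within 2 mm.

>>> {"op": "servo_tool", "data": {
  "targets": [
    {"angular": [0,0,6],"xyz": [0,0,1],"claw": 8.76},
    {"angular": [0,0,6],"xyz": [0,0,1],"claw": 8.76},
    {"angular": [0,0,6],"xyz": [0,0,1],"claw": 8.76},
    {"angular": [0,0,0],"xyz": [0,0,3.5],"claw": 8.76},
    {"angular": [0,0,0],"xyz": [0,0,4],"claw": 8.76},
    {"angular": [0,0,0],"xyz": [0,0,3.5],"claw": 8.76},
    {"angular": [0,0,0],"xyz": [0,0,1.5],"claw": 8.76},
    {"angular": [0,0,0],"xyz": [0,0,0],"claw": 8.76},
    {"angular": [0,0,0],"xyz": [0,0,0],"claw": 4.5},
    {"angular": [0,0,0],"xyz": [0,0,0],"claw": 4.5},
    {"angular": [0,0,0],"xyz": [0,0,0],"claw": 4.5},
    {"angular": [0,0,0],"xyz": [0,0,0],"claw": 4.5},
    {"angular": [0,0,0],"xyz": [0,0,0],"claw": 4.5},
    {"angular": [0,0,0],"xyz": [0,0,0],"claw": 4.5}
  ]
}}

```text
t: 10.85
eef_pos: [0.4443, -0.2298, 0.092]
ee_rot: [-3.14, 0.0, -1.884]
force: [-0.5, 1.3, 5.1]
width: 0.0555
gripper_force: 20.0
```

>>> {"op": "servo_tool", "data": {
  "targets": [
    {"angular": [0,0,0],"xyz": [0,0,-1],"claw": 4.5},
    {"angular": [0,0,0],"xyz": [0,0,-2],"claw": 4.5},
    {"angular": [0,0,-6],"xyz": [0,0,-1],"claw": 4.5},
    {"angular": [0,0,-6],"xyz": [0,0,0],"claw": 4.5},
    {"angular": [0,0,-6],"xyz": [0,0,0],"claw": 4.5},
    {"angular": [0,0,0],"xyz": [-1.2,0,0],"claw": 4.5},
    {"angular": [0,0,0],"xyz": [-2.5,0,0],"claw": 4.5},
    {"angular": [0,0,0],"xyz": [-3,0,0],"claw": 4.5},
    {"angular": [0,0,0],"xyz": [-3,-0.5,0],"claw": 4.5},
    {"angular": [0,0,0],"xyz": [-2.5,-1.5,0],"claw": 4.5},
    {"angular": [0,0,0],"xyz": [-1.5,-2.5,0],"claw": 4.5},
    {"angular": [0,0,0],"xyz": [-0.7,-3,0],"claw": 4.5},
    {"angular": [0,0,0],"xyz": [-0.3,-3,0],"claw": 4.5},
    {"angular": [0,0,0],"xyz": [0,-3,0],"claw": 4.5},
    {"angular": [0,0,0],"xyz": [0,-3,0],"claw": 4.5},
    {"angular": [0,0,0],"xyz": [0,-2,0],"claw": 4.5},
    {"angular": [0,0,0],"xyz": [0,-1.2,0],"claw": 4.5},
    {"angular": [0,0,0],"xyz": [0,0,0],"claw": 4.5},
    {"angular": [0,0,0],"xyz": [0,0,0],"claw": 4.5}
  ]
}}

```text
t: 12.75
eef_pos: [0.6397, -0.0823, 0.1309]
ee_rot: [3.14, 0.0, -1.571]
force: [-0.6, 0.4, -1.8]
width: 0.0554
gripper_force: 20.0
```

>>> {"op": "servo_tool", "data": {
  "targets": [
    {"angular": [0,0,0],"xyz": [0,-0.15,0.8],"claw": 4.5},
    {"angular": [0,0,0],"xyz": [0,0,1.2],"claw": 4.5},
    {"angular": [0,0,0],"xyz": [0,0,0.7],"claw": 4.5},
    {"angular": [0,0,0],"xyz": [0,0,0.3],"claw": 4.5},
    {"angular": [0,0,0],"xyz": [0,0,0.2],"claw": 4.5},
    {"angular": [0,0,0],"xyz": [0,0,0.1],"claw": 4.5},
    {"angular": [0,0,0],"xyz": [0,0,0.05],"claw": 4.5},
    {"angular": [0,0,0],"xyz": [0,0,0],"claw": 4.5},
    {"angular": [0,0,0],"xyz": [0,0,0],"claw": 4.5}
  ]
}}

```text
t: 13.65
eef_pos: [0.6423, -0.0826, 0.098]
ee_rot: [-3.141, 0.0, -1.57]
force: [0.1, 0.0, -0.4]
width: 0.0557
gripper_force: 20.0
```

>>> {"op": "servo_tool", "data": {
  "targets": [
    {"angular": [0,0,0],"xyz": [0,0,0.03],"claw": 5},
    {"angular": [0,0,0],"xyz": [0,0,0],"claw": 7},
    {"angular": [0,0,0],"xyz": [0,0,0],"claw": 8.76},
    {"angular": [0,0,0],"xyz": [0,0,0],"claw": 8.76},
    {"angular": [0,0,0],"xyz": [0,0,0],"claw": 8.76},
    {"angular": [0,0,0],"xyz": [0,0,-1],"claw": 8.76},
    {"angular": [0,0,0],"xyz": [0,0,-3],"claw": 8.76},
    {"angular": [0,0,0],"xyz": [0,0,-4],"claw": 8.76},
    {"angular": [0,0,0],"xyz": [0,0,-3.5],"claw": 8.76},
    {"angular": [0,0,0],"xyz": [0,0,-1.5],"claw": 8.76},
    {"angular": [0,0,0],"xyz": [0,0,0],"claw": 8.76}
  ]
}}

```text
t: 14.75
eef_pos: [0.6437, -0.0826, 0.2318]
ee_rot: [-3.135, 0.0, -1.57]
force: [0.1, -1.0, -0.4]
width: 0.0879
gripper_force: 0.0
```

>>> {"op": "servo_tool", "data": {
  "targets": [
    {"angular": [0,0,0],"xyz": [-1.4,2,0],"claw": 8.76},
    {"angular": [0,0,0],"xyz": [-2.5,3.2,0],"claw": 8.76},
    {"angular": [0,0,0],"xyz": [-2.5,3.2,0],"claw": 8.76},
    {"angular": [0,0,0],"xyz": [-2.5,3.2,0],"claw": 8.76},
    {"angular": [0,0,0],"xyz": [-2.5,3.2,0],"claw": 8.76},
    {"angular": [0,0,0],"xyz": [-2.5,3.2,0],"claw": 8.76},
    {"angular": [0,0,0],"xyz": [-1.5,2,0],"claw": 8.76},
    {"angular": [0,0,0],"xyz": [0,0,0],"claw": 8.76},
    {"angular": [0,0,0],"xyz": [0,0,0],"claw": 8.76}
  ]
}}

```text
t: 15.65
eef_pos: [0.4419, 0.0716, 0.2277]
ee_rot: [-3.141, 0.0, -1.569]
force: [0.7, 0.2, -0.4]
width: 0.0875
gripper_force: 0.0
```

```bash
python3 - <<'E'
from h import *
f=grab('wrist','w4.png'); s=monitor.get_state();print(s['eef_pos'],s['ee_rot'],s['force'])
print(w2px(f,[[.442,.072,.064]]))
t=grab('top','t4.png'); lid(t,*w2px(t,[[.6419,-.0825,.13]])[0].astype(int),.13,18,150)
E
```

```text
[0.44228033 0.07130917 0.22754169] [-3.14133068e+00  1.40949423e-05 -1.56944380e+00] [-0.22045905  0.52740693  0.22820184]
[[276.39454642 196.13345423]]
lid 0.6446 -0.0815 r 0.0271
```

View pics/w4.png

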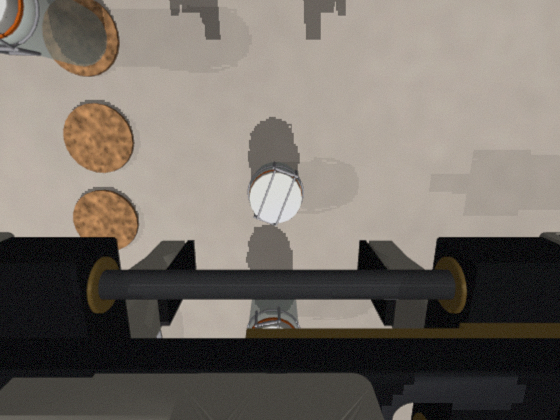

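Jar 64's lid is at (275,197), against a predicted (276,196). Jar 124 is placed within 3 mm.

>>> {"op": "servo_tool", "data": {
  "targets": [
    {"angular": [0,0,6.3],"xyz": [0,0,1],"claw": 8.76},
    {"angular": [0,0,6.3],"xyz": [0,0,2],"claw": 8.76},
    {"angular": [0,0,6.3],"xyz": [0,0,3],"claw": 8.76},
    {"angular": [0,0,0],"xyz": [0,0,4],"claw": 8.76},
    {"angular": [0,0,0],"xyz": [0,0,4],"claw": 8.76},
    {"angular": [0,0,0],"xyz": [0,0,3],"claw": 8.76},
    {"angular": [0,0,0],"xyz": [0,0,1.6],"claw": 8.76},
    {"angular": [0,0,0],"xyz": [0,0,0.6],"claw": 8.76},
    {"angular": [0,0,0],"xyz": [0,0,0],"claw": 8.76},
    {"angular": [0,0,0],"xyz": [0,0,0],"claw": 4.5},
    {"angular": [0,0,0],"xyz": [0,0,0],"claw": 4.5},
    {"angular": [0,0,0],"xyz": [0,0,0],"claw": 4.5},
    {"angular": [0,0,0],"xyz": [0,0,0],"claw": 4.5},
    {"angular": [0,0,0],"xyz": [0,0,0],"claw": 4.5},
    {"angular": [0,0,0],"xyz": [0,0,0],"claw": 4.5}
  ]
}}

```text
t: 17.25
eef_pos: [0.4423, 0.0715, 0.0359]
ee_rot: [-3.141, 0.001, -1.9]
force: [-2.0, 0.5, 6.6]
width: 0.0558
gripper_force: 20.0
```

>>> {"op": "servo_tool", "data": {
  "targets": [
    {"angular": [0,0,0],"xyz": [0,0,-1],"claw": 4.5},
    {"angular": [0,0,0],"xyz": [0,0,-2],"claw": 4.5},
    {"angular": [0,0,-6.3],"xyz": [0,0,-1],"claw": 4.5},
    {"angular": [0,0,-6.3],"xyz": [0,0,0],"claw": 4.5},
    {"angular": [0,0,-6.3],"xyz": [0,0,0],"claw": 4.5},
    {"angular": [0,0,0],"xyz": [-0.2,-1,0],"claw": 4.5},
    {"angular": [0,0,0],"xyz": [-0.5,-2.5,0],"claw": 4.5},
    {"angular": [0,0,0],"xyz": [-0.7,-3,0],"claw": 4.5},
    {"angular": [0,0,0],"xyz": [-0.7,-3,0],"claw": 4.5},
    {"angular": [0,0,0],"xyz": [-0.7,-3,0],"claw": 4.5},
    {"angular": [0,0,0],"xyz": [-0.7,-3,0],"claw": 4.5},
    {"angular": [0,0,0],"xyz": [-0.5,-2.5,0],"claw": 4.5},
    {"angular": [0,0,0],"xyz": [-0.3,-1.5,0],"claw": 4.5},
    {"angular": [0,0,0],"xyz": [0,-0.7,0],"claw": 4.5},
    {"angular": [0,0,0],"xyz": [0,0,0],"claw": 4.5},
    {"angular": [0,0,0],"xyz": [0,0,0],"claw": 4.5}
  ]
}}

```text
t: 18.85
eef_pos: [0.6433, 0.1141, 0.0752]
ee_rot: [3.141, -0.0, -1.572]
force: [0.0, 0.3, -0.8]
width: 0.0556
gripper_force: 20.0
```

>>> {"op": "servo_tool", "data": {
  "targets": [
    {"angular": [0,0,0],"xyz": [0,0,0.8],"claw": 4.5},
    {"angular": [0,0,0],"xyz": [0,0,1.2],"claw": 4.5},
    {"angular": [0,0,0],"xyz": [0,0,0.7],"claw": 4.5},
    {"angular": [0,0,0],"xyz": [0,0,0.3],"claw": 4.5},
    {"angular": [0,0,0],"xyz": [0,0,0.2],"claw": 4.5},
    {"angular": [0,0,0],"xyz": [0,0,0.1],"claw": 4.5},
    {"angular": [0,0,0],"xyz": [0,0,0.05],"claw": 4.5},
    {"angular": [0,0,0],"xyz": [0,0,0],"claw": 4.5},
    {"angular": [0,0,0],"xyz": [0,0,0],"claw": 4.5}
  ]
}}

```text
t: 19.75
eef_pos: [0.6442, 0.1145, 0.0422]
ee_rot: [-3.141, 0.0, -1.57]
force: [0.4, -0.1, -1.2]
width: 0.0556
gripper_force: 20.0
```

>>> {"op": "servo_tool", "data": {
  "targets": [
    {"angular": [0,0,0],"xyz": [0,0,0.05],"claw": 5},
    {"angular": [0,0,0],"xyz": [0,0,0],"claw": 7},
    {"angular": [0,0,0],"xyz": [0,0,0],"claw": 8.76},
    {"angular": [0,0,0],"xyz": [0,0,0],"claw": 8.76},
    {"angular": [0,0,0],"xyz": [0,0,0],"claw": 8.76},
    {"angular": [0,0,0],"xyz": [0,0,-1],"claw": 8.76},
    {"angular": [0,0,0],"xyz": [0,0,-3],"claw": 8.76},
    {"angular": [0,0,0],"xyz": [0,0,-4],"claw": 8.76},
    {"angular": [0,0,0],"xyz": [0,0,-4],"claw": 8.76},
    {"angular": [0,0,0],"xyz": [0,0,-4],"claw": 8.76},
    {"angular": [0,0,0],"xyz": [0,0,-1.8],"claw": 8.76},
    {"angular": [0,0,0],"xyz": [0,0,0],"claw": 8.76}
  ]
}}

```text
t: 20.95
eef_pos: [0.6457, 0.1148, 0.2245]
ee_rot: [-3.135, 0.002, -1.57]
force: [-0.0, -1.2, -0.6]
width: 0.0875
gripper_force: 0.0
```

>>> {"op": "servo_tool", "data": {
  "targets": [
    {"angular": [0,0,0],"xyz": [-0.9,2,0],"claw": 8.76},
    {"angular": [0,0,0],"xyz": [-1.7,3.2,0],"claw": 8.76},
    {"angular": [0,0,0],"xyz": [-1.7,3.2,0],"claw": 8.76},
    {"angular": [0,0,0],"xyz": [-1.8,3.2,0],"claw": 8.76},
    {"angular": [0,0,0],"xyz": [-1.8,3.2,0],"claw": 8.76},
    {"angular": [0,0,0],"xyz": [-1.7,3.2,0],"claw": 8.76},
    {"angular": [0,0,0],"xyz": [-1,2,0],"claw": 8.76},
    {"angular": [0,0,0],"xyz": [0,0,0],"claw": 8.76},
    {"angular": [0,0,0],"xyz": [0,0,0],"claw": 8.76}
  ]
}}

```text
t: 21.85
eef_pos: [0.4436, 0.2204, 0.2195]
ee_rot: [-3.142, 0.0, -1.569]
force: [-0.4, -0.8, -0.3]
width: 0.0874
gripper_force: 0.0
```

```bash
python3 - <<'E'
from h import *
f=grab('wrist','w5.png'); s=monitor.get_state();print(s['eef_pos'],s['ee_rot'],s['force'])
print(w2px(f,[[.4445,.221,.094]]))
t=grab('top','t5.png'); lid(t,*w2px(t,[[.6446,.1147,.07]])[0].astype(int),.07,18,150)
E
```

```text
[0.44405849 0.22024343 0.21944164] [ 3.14159244e+00 -1.23171181e-04 -1.56961560e+00] [ 1.01115836  0.14590953 -0.34617615]
[[275.49359557 206.79151865]]
lid 0.6481 0.1187 r 0.059
```

View pics/w5.png

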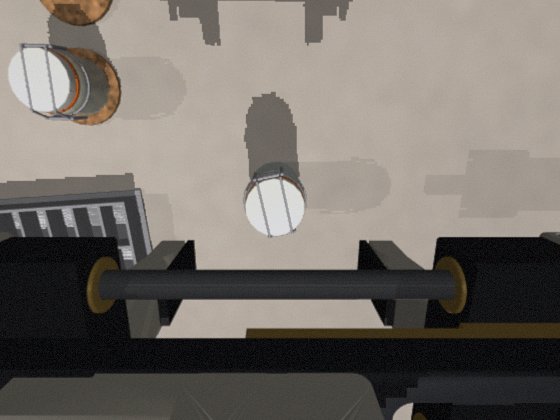

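Jar 94's lid is at (275,207), as predicted, with yaw about +11°. Jar 64 stands on its coaster at upper left.

>>> {"op": "servo_tool", "data": {
  "targets": [
    {"angular": [0,0,-5.5],"xyz": [0,0,1],"claw": 8.76},
    {"angular": [0,0,-5.5],"xyz": [0,0,2],"claw": 8.76},
    {"angular": [0,0,0],"xyz": [0,0,3.5],"claw": 8.76},
    {"angular": [0,0,0],"xyz": [0,0,4],"claw": 8.76},
    {"angular": [0,0,0],"xyz": [0,0,3.5],"claw": 8.76},
    {"angular": [0,0,0],"xyz": [0,0,1.6],"claw": 8.76},
    {"angular": [0,0,0],"xyz": [0,0,0],"claw": 8.76},
    {"angular": [0,0,0],"xyz": [0,0,0],"claw": 4.5},
    {"angular": [0,0,0],"xyz": [0,0,0],"claw": 4.5},
    {"angular": [0,0,0],"xyz": [0,0,0],"claw": 4.5},
    {"angular": [0,0,0],"xyz": [0,0,0],"claw": 4.5},
    {"angular": [0,0,0],"xyz": [0,0,0],"claw": 4.5},
    {"angular": [0,0,0],"xyz": [0,0,0],"claw": 4.5}
  ]
}}

```text
t: 23.25
eef_pos: [0.4446, 0.2208, 0.0643]
ee_rot: [-3.14, 0.001, -1.378]
force: [-0.2, -0.4, 6.3]
width: 0.0556
gripper_force: 20.0
```

>>> {"op": "servo_tool", "data": {
  "targets": [
    {"angular": [0,0,0],"xyz": [0,0,-1],"claw": 4.5},
    {"angular": [0,0,0],"xyz": [0,0,-2],"claw": 4.5},
    {"angular": [0,0,5.5],"xyz": [0,0,-1],"claw": 4.5},
    {"angular": [0,0,5.5],"xyz": [0,0,0],"claw": 4.5},
    {"angular": [0,0,0],"xyz": [1.1,0,0],"claw": 4.5},
    {"angular": [0,0,0],"xyz": [3,0,0],"claw": 4.5},
    {"angular": [0,0,0],"xyz": [4,0,0],"claw": 4.5},
    {"angular": [0,0,0],"xyz": [4,0,0],"claw": 4.5},
    {"angular": [0,0,0],"xyz": [3.5,0,0],"claw": 4.5},
    {"angular": [0,0,0],"xyz": [2.5,-0.5,0],"claw": 4.5},
    {"angular": [0,0,0],"xyz": [1.5,-1.5,0],"claw": 4.5},
    {"angular": [0,0,0],"xyz": [0.5,-2.5,0],"claw": 4.5},
    {"angular": [0,0,0],"xyz": [0,-3,0],"claw": 4.5},
    {"angular": [0,0,0],"xyz": [0,-3,0],"claw": 4.5},
    {"angular": [0,0,0],"xyz": [0,-3,0],"claw": 4.5},
    {"angular": [0,0,0],"xyz": [0,-3,0],"claw": 4.5},
    {"angular": [0,0,0],"xyz": [0,-2,0],"claw": 4.5},
    {"angular": [0,0,0],"xyz": [0,-1,0],"claw": 4.5},
    {"angular": [0,0,0],"xyz": [0,0,0],"claw": 4.5},
    {"angular": [0,0,0],"xyz": [0,0,0],"claw": 4.5}
  ]
}}

```text
t: 25.25
eef_pos: [0.6378, 0.019, 0.103]
ee_rot: [3.14, -0.0, -1.57]
force: [0.5, -0.4, -3.2]
width: 0.0555
gripper_force: 20.0
```

Contact is due at z 0.0703, so I lower 3.3 cm.

>>> {"op": "servo_tool", "data": {
  "targets": [
    {"angular": [0,0,0],"xyz": [-0.1,0,0.8],"claw": 4.5},
    {"angular": [0,0,0],"xyz": [0,0,1.2],"claw": 4.5},
    {"angular": [0,0,0],"xyz": [0,0,0.7],"claw": 4.5},
    {"angular": [0,0,0],"xyz": [0,0,0.3],"claw": 4.5},
    {"angular": [0,0,0],"xyz": [0,0,0.2],"claw": 4.5},
    {"angular": [0,0,0],"xyz": [0,0,0.1],"claw": 4.5},
    {"angular": [0,0,0],"xyz": [0,0,0],"claw": 4.5},
    {"angular": [0,0,0],"xyz": [0,0,0],"claw": 4.5}
  ]
}}

```text
t: 26.05
eef_pos: [0.6393, 0.0204, 0.0708]
ee_rot: [-3.141, 0.0, -1.57]
force: [-0.3, 0.0, -1.5]
width: 0.0557
gripper_force: 20.0
```

>>> {"op": "servo_tool", "data": {
  "targets": [
    {"angular": [0,0,0],"xyz": [0,0,0.06],"claw": 5},
    {"angular": [0,0,0],"xyz": [0,0,0],"claw": 7},
    {"angular": [0,0,0],"xyz": [0,0,0],"claw": 8.76},
    {"angular": [0,0,0],"xyz": [0,0,0],"claw": 8.76},
    {"angular": [0,0,0],"xyz": [0,0,0],"claw": 8.76},
    {"angular": [0,0,0],"xyz": [0,0,-1],"claw": 8.76},
    {"angular": [0,0,0],"xyz": [0,0,-3],"claw": 8.76},
    {"angular": [0,0,0],"xyz": [0,0,-4],"claw": 8.76},
    {"angular": [0,0,0],"xyz": [0,0,-4],"claw": 8.76},
    {"angular": [0,0,0],"xyz": [0,0,-4],"claw": 8.76},
    {"angular": [0,0,0],"xyz": [0,0,-2],"claw": 8.76},
    {"angular": [0,0,0],"xyz": [0,3,0],"claw": 8.76},
    {"angular": [0,0,0],"xyz": [0,4,0],"claw": 8.76},
    {"angular": [0,0,0],"xyz": [0,4,0],"claw": 8.76},
    {"angular": [0,0,0],"xyz": [0,4,0],"claw": 8.76},
    {"angular": [0,0,0],"xyz": [0,3,0],"claw": 8.76},
    {"angular": [0,0,0],"xyz": [0,0,0],"claw": 8.76}
  ]
}}

```text
t: 27.75
eef_pos: [0.456, 0.0198, 0.2513]
ee_rot: [-3.14, 0.002, -1.57]
force: [1.5, 0.7, 0.6]
width: 0.0877
gripper_force: 0.0
```

```bash
python3 - <<'E'
from h import *
t=grab('top','t6.png')
b=cv2.GaussianBlur(cv2.cvtColor(t['color'],cv2.COLOR_BGR2GRAY),(0,0),1)
for h,c in {.154:(.6413,-.1826),.124:(.6419,-.0825),.094:(.6393,.020),.064:(.6446,.1147)}.items():
    z=h+.006; u,v=w2px(t,[[*c,z]])[0].round().astype(int)
    p=b[v-10:v+10,u-10:u+10]; print(u,v,np.median(p)); lid(t,u,v,z,16,int(np.median(p))-18); print('  want',c)
im=t['color']; s=grab('scene')['color']
cv2.imwrite('pics/end.png',np.hstack([cv2.resize(im[130:260,140:480],None,fx=1.2,fy=1.2),]) if 0 else np.vstack([cv2.resize(im[130:260,140:480],(785,300)),cv2.resize(s[130:290,60:460],(785,300))]))
E
```

```text
376 187 186.0
lid 0.6422 -0.181 r 0.0249
  want (0.6413, -0.1826)
328 189 185.0
lid 0.6437 -0.0806 r 0.0251
  want (0.6419, -0.0825)
282 193 186.5
lid 0.6405 0.0204 r 0.0252
  want (0.6393, 0.02)
242 194 185.0
lid 0.6457 0.1185 r 0.0265
  want (0.6446, 0.1147)
```

View pics/end.png

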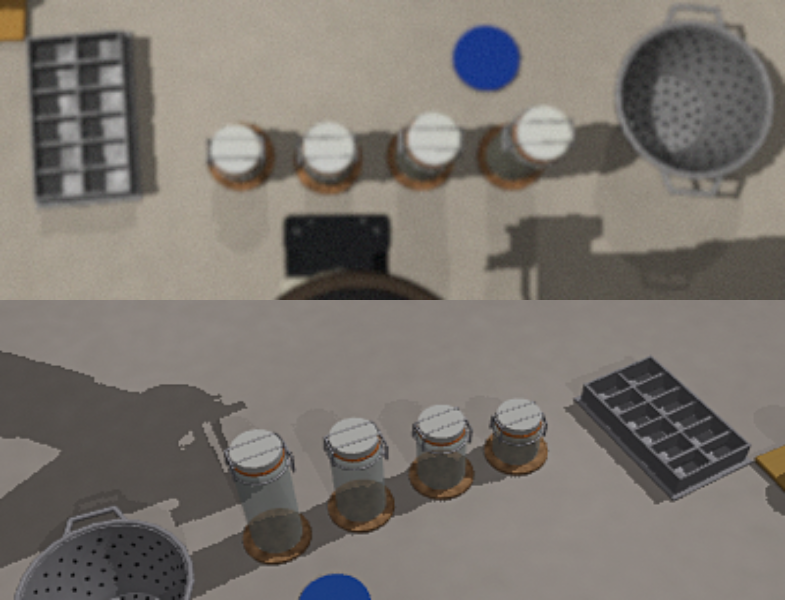

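All four jars stand upright, each within about 4 mm of its coaster's centre, descending from the colander to the tray. The gripper is clear of everything.

```bash
python3 -c "
from h import *
print(order.job_done())"
```

```text
the job is handed in; nothing more can be done
None
```

The job is handed in: in the last pictures the four jars stood upright on their coasters, tallest at the colander down to shortest at the ice cube tray, each within about 4 mm of centre; the hand-in returned no verdict.

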